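Sort the hand tools and plant markers out from under the plant stand's tier

ROBOT

A 6-joint arm with a two-finger parallel gripper is mounted at the origin on the work surface. World frame = base frame: x ahead of the robot, y to its left, z up, the work surface at z = 0. Lengths are in m, angles in rad, forces in N, time in s.
With the tool pointing down it reaches from about 0.35 to 0.975 m from the base axis. Payload 4.9 kg.
Tool frame: the origin (TCP) lies at the very end of the fingers, on their centre line; the grasp point (between the pads) lies 19 mm behind it; z points along the fingers, y is the line along which they close (so a half turn about z gives the same grasp; the last joint's range is limited). The gripper opens to 85 mm and grips with 20 to 120 N. Pads are 22 mm wide; open, the fingers measure 114 mm over their backs; the gripper's body (76 mm by 85 mm) begins 54 mm behind the grasp point. The pads swing forward as they close: fully open they stand 13 mm farther back than shut.
Start: joints at [-1.468, 0.053, 1.613, -0, 1.476, -0.119], TCP at [0.137, -0.61, 0.2] pointing down, gripper open.
Joint ranges: [-3.01, 3.01], [-1.01, 2.22], [0.06, 2.58], [-1.02, 4.17], [0.09, 2.62], [-3.14, 3.14]. Speed limits (rad/s): [2.57, 2.57, 3.14, 3.14, 3.14, 3.14].

INTERFACE

Orientations are given as a rotation vector (axis times angle).
In Python, from station import * gives the robot as it stands.
- The arm moves only by the shell command python3 -m crank 'ROWS' [OPENING] [FORCE]. ROWS is JSON, a list of rows, each an object with "offset": the shift along the tool's x, y, z in m, a list of three; "twist": the turn, a rotation vector about the tool's x, y, z in degrees, a list of three. In form: [{"offset": [x, y, z], "twist": [rx, ry, rz]}, ...]. A call has 1 to 20 rows; each row is the pose to reach, as a shift and turn from the pose commanded when the call began, along the tool's axes at that moment; what a row does not reach only later rows make up. A row lasts 1/8 s, in which the tool goes at most 62.5 mm and 10.7 degrees, less where a joint would pass 70% of its speed; a pose out of reach is approached as far as the arm can. A call with a gripper value outside its range is refused whole. OPENING is the opening, from 0 (shut) to 1 (fully open), set as the call begins (- or left out, the last holds). The fingers move at their own pace and stop on an object; FORCE is the grip in N (left out, the last holds). Time passes only in rows, so rows that repeat a pose let the fingers close. It gives the time, the measured TCP pose, the force, the opening and the grip force at its end, in the units of the state.
- get_obs(): the state, without advancing time (a new reading comes with each control period).
- get_image(name): name is "scene" or "top" or "wrist"; returns the picture (384x512x3 uint8, red, green, blue); there is no depth.
- get_calibration(name): a dict with "intrinsics" (3x3 intrinsics, pixels), "world_from_camera" (4x4, takes a point from camera to world coordinates); the wrist camera has in their place "tool_from_camera" (4x4, takes a point from camera to tool coordinates, whose origin is the TCP and whose axes are the flange's). Camera axes: x right, y up, looking along -z (the intrinsics and any distortion apply to the point x, -y, -z); pixel columns grow to the right and rows downward; lengths in m; the calibration is good to about 2 mm. A picture is of the moment at which its call begins: read the wrist's pose just before it. get_calibration takes no time and is no camera call.
- finish_job(): hands the job in; it is judged then, once.
Trained networks look in the newest picture that a camera, given by its name, has taken for a name from the list of things; names that differ only in an ending like _2 or _b are one class to them, and where a whole thing is asked for, a point or a joint stands for the part that bears it (a point fixed in the world has none). Each returns a list of dicts, best first, with "confidence" (0 to 1); they miss things now and then, are a little off and sometimes report something else, mostly with a low value. They report only what shows in the picture. A call takes as long as a camera call.
- cut_out(query, camera): "region" (384x512 bool, what is visible of it) and "rect" ([centre column, centre row, width, height] in pixels, round what is visible of it).
The state is a dict: "t": time; "q": joint angles; "dq": joint speeds; "effort": joint torques, N m; "tool_pos": TCP position; "tool_rot": TCP orientation; "contact_force": force on the tool from outside, world axes, zero at the start; "wrist_torque": the same for the moment, N m; "opening": finger opening in m; "grip_force": force on a finger pad.
Only numpy, scipy, OpenCV 4.12 (cv2) and the standard library are available. Lean on these libraries where they do the work, as an engineer would, in place of code of your own. Each camera call takes 0.05 s, during which the arm holds its last target. There are 200 camera calls.

TASK

Tidy the bottom tier of the plant stand: sort what lies on it, the two hand tools (trowel and hand fork) into the steel trough and the two bamboo plant markers into the low white ceramic dish. Lay each thing down flat inside its tray, not propped on the rim, and do not drop or throw it. One of them has been pushed in under the middle tier: do not bang against that tier, and leave the pot, the saucer and the watering can where they stand.

Things in the scene. Friction and masses are not known exactly. Their poses are not given: they have to be found in the camera images.
- stand: White steel three-tier stepped plant stand, fixed. Origin: on the work surface, centre of its foot; x from its open front to its back (it faces the robot's left), z up. Bottom tier: flat sheet 460 (x) by 420 mm (y), top face at z = 30 mm, thin rim all round up to z = 42 mm. Legs at y = +-200, x = 100 and 218 mm. The round top tier is far back (x over 50 mm, above z = 320 mm) and not needed.
- middle_tier: Fixed slatted steel tier with the stand's origin and axes; spans x = -40 to 230 mm, full width, underside z = 180, top 192 mm. Its front edge at x = -40 mm overhangs the bottom tier (150 mm clear height, open in front). Under it, only things' near ends can be gripped, with the hand tilted, fingers pointing in (stand's +x) and down; drawn forward, such a thing can be retaken nearer its middle.
- trowel: Hand trowel, 200 mm long, stainless blade 60 mm wide. Origin: underside, midway along its length; x from handle to blade tip, z up. Round wooden handle 26 mm thick, x = -100 to 5 mm, axis 13 mm up; the blade, x = 28 to 101 mm, is at most 12 mm high. About 0.2 kg, balances within 15 mm of the origin. Lies flat, handle towards the stand's front.
- garden_fork: Three-tined hand fork, 200 mm long, head 60 mm wide. Origin: underside, midway along its length; x from handle to tine tips, z up. Round wooden handle 26 mm thick, x = -100 to 5 mm, axis 13 mm up; the steel head, x = 32 to 100 mm, is 8 mm high. About 0.2 kg, balances within 15 mm of the origin. Lies flat, handle towards the stand's front.
- board_marker: Bamboo plant marker lying flat, 180 mm long, 10 mm thick: a board 65 by 36 mm (x = -90 to -25 mm), round at its inner end, running out into a stake 14 mm wide, tapering from x = 50 to a point at 90 mm. Origin: underside, midway along its length; x from board to point, z up. About 35 g, balances between x = -35 and -15 mm. Board towards the stand's front.
- slim_marker: Bamboo plant marker lying flat, 180 mm long, 10 mm thick: a board 70 by 26 mm (x = -90 to -20 mm), round at its inner end, running out into a stake 14 mm wide, tapering from x = 50 to a point at 90 mm. Origin: underside, midway along its length; x from board to point, z up. About 35 g, balances between x = -35 and -15 mm. Board towards the stand's front.
- tool_trough: Open steel trough with a wire loop at either end, fixed on the work surface in front of the stand, either nearer to or farther from the robot than the ceramic dish, 270 mm (x) by 190 mm (y), 58 mm high, walls and floor 4 mm. Origin: centre of its underside; x along its length, z up.
- marker_dish: Low open white ceramic dish, fixed beside the trough, 232 mm (x) by 164 mm (y), 34 mm high, walls and floor 7 mm. Origin: centre of its underside; x along its length, z up.
- pot: Empty terracotta pot, 138 mm across the rim, 120 mm high, standing on the round top tier. Origin: centre of its underside. Leave alone.
- saucer: Round white saucer, 140 mm across, 22 mm high, on the middle tier. Origin: centre of its underside. Leave alone.
- watering_can: Green plastic watering can, body 124 mm across, 178 mm high over the handle, on the middle tier. Origin: centre of its underside. Leave alone.

How it is judged:
At the end, for the whole second after the job is handed in: The trowel and the hand fork lie in the steel trough, both markers in the ceramic dish: each one's origin over the floor of its tray and less than 32 mm (tools) or 16 mm (markers) above that floor, its length level within 6 degrees, at rest (x of trowel in the frame of tool_trough between -0.131 and 0.131 m and y of trowel in the frame of tool_trough between -0.091 and 0.091 m and z of each of trowel, garden_fork in the frame of tool_trough below 0.036 m and angle between the x axis of each of trowel, garden_fork and the z axis of tool_trough, either way round above 1.466 rad and linear speed of each of trowel, garden_fork, board_marker, slim_marker below 0.02 m/s and x of garden_fork in the frame of tool_trough between -0.131 and 0.131 m and y of garden_fork in the frame of tool_trough between -0.091 and 0.091 m and x of board_marker in the frame of marker_dish between -0.109 and 0.109 m and y of board_marker in the frame of marker_dish between -0.075 and 0.075 m and z of each of board_marker, slim_marker in the frame of marker_dish below 0.023 m and angle between the x axis of each of board_marker, slim_marker and the z axis of marker_dish, either way round above 1.466 rad and x of slim_marker in the frame of marker_dish between -0.109 and 0.109 m and y of slim_marker in the frame of marker_dish between -0.075 and 0.075 m); the robot touches nothing.
It fails at once if a thing to be sorted is dropped or thrown (moves faster than 0.75 m/s with no finger on it, a fall of about 30 mm) ((linear speed of trowel above 0.75 m/s and contact force between the fingers and trowel below 0.01 N) or (linear speed of garden_fork above 0.75 m/s and contact force between the fingers and garden_fork below 0.01 N) or (linear speed of board_marker above 0.75 m/s and contact force between the fingers and board_marker below 0.01 N) or (linear speed of slim_marker above 0.75 m/s and contact force between the fingers and slim_marker below 0.01 N)).
It fails at once if the robot bangs against the middle tier (more than 15 N) (contact force between any of the arm, the fingers and middle_tier above 15 N).
It fails at once if the pot, the saucer or the watering can is moved by more than 20 mm or tipped (distance of any of pot, saucer, watering_can from where it was at the start of the episode above 0.02 m or angle between any of pot, saucer, watering_can's own z axis and vertical above 0.25 rad).
It also fails if it takes over 72 s, if anything falls off the work surface, if the arm or the gripper's body presses on something with over 40 N, if the wrist force passes 120 N, or if a joint passes its speed limit or range.

## Working session

There is one attempt and no reset: what is moved stays moved. The work goes in short steps, Python scripts to look and compute and a shell command to move; the robot and the scene stay as the last step left them, time stands still between calls to the robot, and variables do not carry over. Pictures are saved under pics/ and viewed, at most 10 in all, crops included, and the job is handed in when it is done.

```bash
ls; mkdir -p pics; python3 - <<'E'
from station import *
import cv2,numpy as np
o=get_obs();print(o['t'],o['tool_pos'],o['tool_rot'],o['opening'])
a=get_image("scene");b=get_image("top")
cv2.imwrite('pics/a.png',np.hstack([a,b])[:,:,::-1]) 
cv2.imwrite('pics/top.png',cv2.resize(b,(768,576))[:,:,::-1]);cv2.imwrite('pics/scene.png',cv2.resize(a,(768,576))[:,:,::-1])
for n in("scene","top","wrist"):
    c=get_calibration(n);print(n,{k:np.round(v,4).tolist() for k,v in c.items()})
E
```

```text
pics
0.0 [ 0.13739601 -0.60901863  0.19830228] [-3.12032129e+00 -3.47398200e-01  7.12772819e-06] 0.0856950874700458
scene {'intrinsics': [[432.1237, 0.0, 258.8094], [0.0, 432.1237, 190.4142], [0.0, 0.0, 1.0]], 'world_from_camera': [[-0.6034, -0.5893, 0.5372, 1.0827], [0.7973, -0.4352, 0.4182, 0.377], [-0.0126, 0.6807, 0.7325, 0.9346], [0.0, 0.0, 0.0, 1.0]]}
top {'intrinsics': [[457.1141, 0.0, 256.0225], [0.0, 457.1141, 188.5382], [0.0, 0.0, 1.0]], 'world_from_camera': [[0.0152, 0.9923, -0.1226, 0.3698], [-0.9998, 0.0164, 0.0088, -0.0442], [0.0107, 0.1224, 0.9924, 1.471], [0.0, 0.0, 0.0, 1.0]]}
wrist {'intrinsics': [[324.2859, 0.0, 254.2736], [0.0, 324.2859, 192.4618], [0.0, 0.0, 1.0]], 'tool_from_camera': [[0.0002, 0.9504, 0.3109, 0.0796], [1.0, -0.0003, 0.0001, -0.0008], [0.0002, 0.3109, -0.9504, -0.1742], [0.0, 0.0, 0.0, 1.0]]}
```

View pics/top.png

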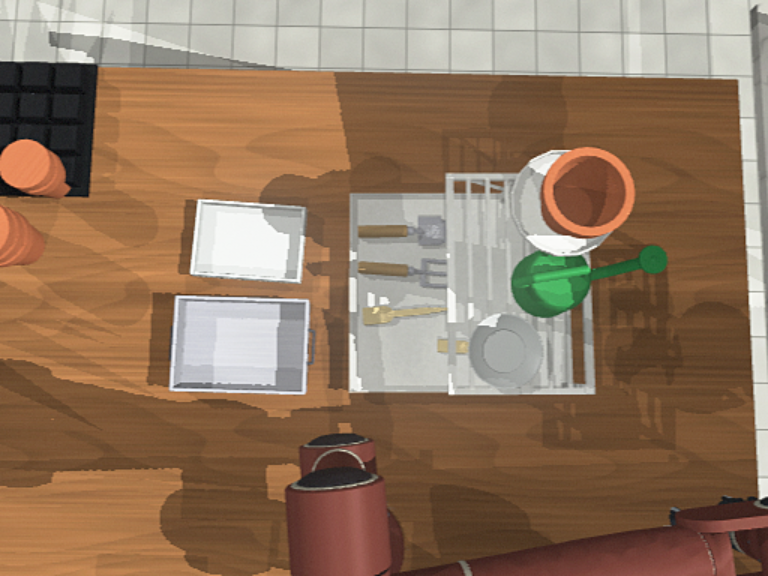

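View pics/scene.png

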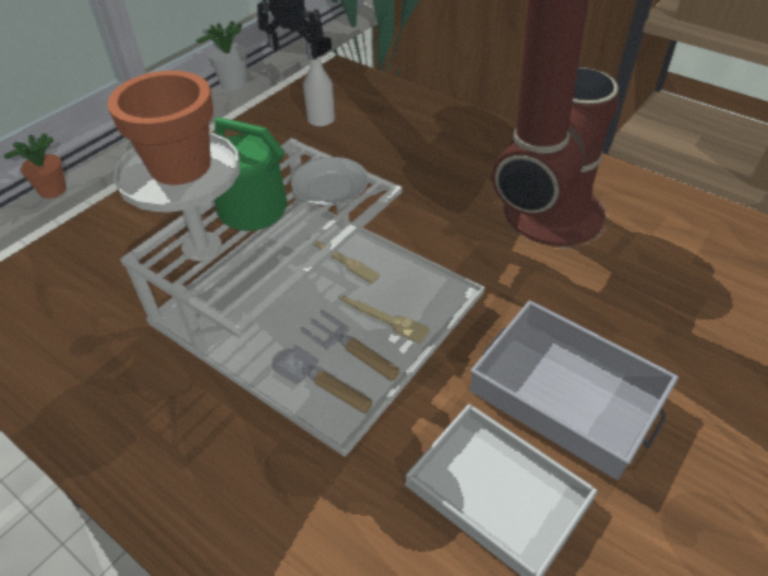

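The top view shows trowel (400,230), fork (400,270), board marker (405,315), and slim marker's board end (452,346) under the tier; dish (248,240) and trough (240,345) lie left. Next I measure.

```bash
cat > h.py <<'E'
from station import *
import numpy as np,cv2
from scipy.spatial.transform import Rotation as R
def cam(n,obs=None):
    c=get_calibration(n);K=c['intrinsics']
    if n=='wrist':
        T=np.eye(4);T[:3,:3]=R.from_rotvec(obs['tool_rot']).as_matrix();T[:3,3]=obs['tool_pos'];T=T@c['tool_from_camera']
    else:T=c['world_from_camera']
    return np.array(K),np.array(T)
def toplane(px,z,K,T):
    px=np.atleast_2d(px).astype(float)
    d=np.c_[(px-K[:2,2])/K[0,0],np.ones(len(px))]*[1,-1,-1]
    d=d@T[:3,:3].T
    return (T[:3,3]+d*((z-T[2,3])/d[:,2])[:,None])[:,:2]
def mask_rect(m,z,K,T):
    v,u=np.nonzero(m);P=toplane(np.c_[u,v],z,K,T).astype(np.float32)
    return P,cv2.minAreaRect(P)
def axis_ends(P):
    c=P.mean(0);w,V=np.linalg.eigh(np.cov((P-c).T));a=V[:,1]
    s=(P-c)@a
    return c+a*s.min(),c+a*s.max()
def look(q,n,z,obs=None):
    K,T=cam(n,obs)
    for r in cut_out(q,n)[:2]:
        P,(c,wh,an)=mask_rect(r['region'],z,K,T)
        e=axis_ends(P)
        print(q,n,round(r['confidence'],2),'n',len(P),'rect c',np.round(c,3),'wh',np.round(wh,3),round(an,1),'ends',np.round(e[0],3),np.round(e[1],3),'mean',P.mean(0).round(3))
E
python3 - <<'E'
from h import *
for n in('top','scene'):
    get_image(n)
    for q,z in(('trowel',.038),('garden_fork',.038),('board_marker',.04),('slim_marker',.04),('tool_trough',.058),('marker_dish',.034),('middle_tier',.192),('stand',.042)):look(q,n,z)
K,T=cam('top')
# hand-read: tier front edge corners and bottom-tier corners (768 px)
print(toplane(np.array([[446,174],[447,393]])/1.5,.192,K,T),toplane(np.array([[350,195],[350,392]])/1.5,.042,K,T))
E
```

```text
trowel top 0.89 n 683 rect c [ 0.655 -0.095] wh [0.064 0.188] 7.4 ends [ 0.663 -0.187] [ 0.657 -0.001] mean [ 0.661 -0.112]
garden_fork top 0.64 n 374 rect c [ 0.57  -0.076] wh [0.048 0.146] 1.0 ends [ 0.571 -0.148] [ 0.581 -0.002] mean [ 0.576 -0.079]
board_marker top 0.68 n 370 rect c [ 0.487 -0.1  ] wh [0.036 0.174] 7.3 ends [ 0.494 -0.187] [ 0.477 -0.014] mean [ 0.483 -0.078]
slim_marker top 0.48 n 127 rect c [ 0.417 -0.202] wh [0.063 0.026] 86.8 ends [ 0.416 -0.234] [ 0.418 -0.171] mean [ 0.417 -0.202]
tool_trough top 0.68 n 5874 rect c [0.413 0.232] wh [0.295 0.197] 89.6 ends [0.41  0.085] [0.414 0.38 ] mean [0.412 0.236]
marker_dish top 0.83 n 3741 rect c [0.633 0.232] wh [0.237 0.169] 87.7 ends [0.627 0.114] [0.637 0.35 ] mean [0.632 0.232]
middle_tier top 0.6 n 1818 rect c [ 0.536 -0.311] wh [0.419 0.274] 0.8 ends [ 0.737 -0.17 ] [ 0.306 -0.366] mean [ 0.509 -0.274]
stand top 0.92 n 15883 rect c [ 0.578 -0.257] wh [0.521 0.549] 0.8 ends [ 0.793 -0.482] [0.33  0.021] mean [ 0.545 -0.213]
trowel scene 0.87 n 1004 rect c [ 0.666 -0.096] wh [0.196 0.064] 87.4 ends [ 0.668 -0.194
[... 472 characters left out ...]
432 -0.441] wh [0.515 0.337] 0.5 ends [ 0.717 -0.448] [ 0.168 -0.339] mean [ 0.501 -0.405]
tool_trough scene 0.74 n 9086 rect c [0.433 0.242] wh [0.292 0.23 ] 89.6 ends [0.434 0.095] [0.444 0.388] mean [0.439 0.246]
marker_dish scene 0.9 n 7764 rect c [0.646 0.235] wh [0.232 0.176] 87.0 ends [0.644 0.119] [0.655 0.35 ] mean [0.65 0.24]
middle_tier scene 0.75 n 3745 rect c [ 0.543 -0.305] wh [0.424 0.281] 1.1 ends [ 0.783 -0.317] [ 0.326 -0.205] mean [ 0.601 -0.272]
stand scene 0.59 n 23399 rect c [ 0.469 -0.436] wh [0.586 0.916] 1.1 ends [ 0.433 -0.893] [0.602 0.053] mean [ 0.541 -0.286]
[[ 0.74017836 -0.171235  ]
 [ 0.32495606 -0.17480183]] [[0.73382951 0.01859041]
 [0.31876273 0.00975031]]
```

```bash
python3 -m crank '[{"offset":[0,0,-0.05],"twist":[0,0,0]},{"offset":[0,0,-0.1],"twist":[0,0,0]},{"offset":[0.03,-0.03,-0.15],"twist":[0,0,-8]},{"offset":[0.227,-0.265,-0.15],"twist":[0,0,-45]},{"offset":[0.227,-0.265,-0.15],"twist":[0,0,-45]},{"offset":[0.227,-0.265,-0.15],"twist":[0,0,-45]},{"offset":[0.227,-0.265,-0.15],"twist":[0,0,-45]},{"offset":[0.227,-0.265,-0.15],"twist":[0,0,-45]},{"offset":[0.227,-0.265,-0.15],"twist":[0,0,-45]},{"offset":[0.52,-0.476,-0.12],"twist":[0,0,-77.3]},{"offset":[0.52,-0.476,-0.12],"twist":[0,0,-77.3]},{"offset":[0.52,-0.476,-0.12],"twist":[0,0,-77.3]},{"offset":[0.52,-0.476,-0.12],"twist":[0,0,-77.3]},{"offset":[0.52,-0.476,-0.12],"twist":[0,0,-77.3]},{"offset":[0.52,-0.476,-0.12],"twist":[0,0,-77.3]},{"offset":[0.52,-0.476,-0.12],"twist":[0,0,-77.3]},{"offset":[0.52,-0.476,-0.12],"twist":[0,0,-77.3]},{"offset":[0.52,-0.476,-0.12],"twist":[0,0,-77.3]}]' 0.6 40
python3 - <<'E'
from h import *
o=get_obs();print(o['tool_pos'],o['tool_rot'],o['q'],o['opening'])
a=get_image('wrist');cv2.imwrite('pics/w1.png',cv2.resize(a,(768,576))[:,:,::-1])
for q,z in(('trowel',.038),('garden_fork',.036),('board_marker',.04),('slim_marker',.04),('middle_tier',.192)):look(q,'wrist',z,o)
E
```

```text
t: 3.25
tool_pos: [0.5398, -0.0323, 0.3199]
tool_rot: [2.223, 2.219, 0.0]
contact_force: [0.9, 0.2, -0.6]
opening: 0.0513
grip_force: 0.0
[ 0.53976187 -0.0323499   0.31989738] [2.22309053e+00 2.21868347e+00 1.52553062e-04] [-1.97312424e-01 -1.92152253e-01  1.64838817e+00 -3.56336793e-04
  1.68465207e+00 -1.95368662e-01] 0.051283204244677756
trowel wrist 0.57 n 2968 rect c [ 0.658 -0.097] wh [0.061 0.196] 3.2 ends [ 0.662 -0.195] [0.657 0.001] mean [ 0.66  -0.105]
garden_fork wrist 0.56 n 2314 rect c [ 0.574 -0.099] wh [0.198 0.06 ] 86.4 ends [ 0.568 -0.198] [ 0.58 -0.  ] mean [ 0.574 -0.094]
garden_fork wrist 0.54 n 4283 rect c [0.629 0.13 ] wh [0.04  0.164] 89.9 ends [0.711 0.13 ] [0.547 0.134] mean [0.631 0.132]
board_marker wrist 0.66 n 1745 rect c [ 0.486 -0.101] wh [0.037 0.18 ] 6.3 ends [ 0.496 -0.19 ] [ 0.477 -0.011] mean [ 0.483 -0.073]
board_marker wrist 0.63 n 333 rect c [ 0.419 -0.185] wh [0.04  0.026] 85.2 ends [ 0.409 -0.205] [ 0.424 -0.164] mean [ 0.417 -0.183]
slim_marker wrist 0.74 n 319 rect c [ 0.419 -0.184] wh [0.036 0.027] 89.8 ends [ 0.411 -0.203] [ 0.423 -0.164] mean [ 0.418 -0.182]
middle_tier wrist 0.69 n 5757 rect c [ 0.533 -0.229] wh [0.42  0.129] 1.1 ends [ 0.742 -0.205] [ 0.323 -0.194] mean [ 0.55 -0.2 ]
```

View pics/w1.png

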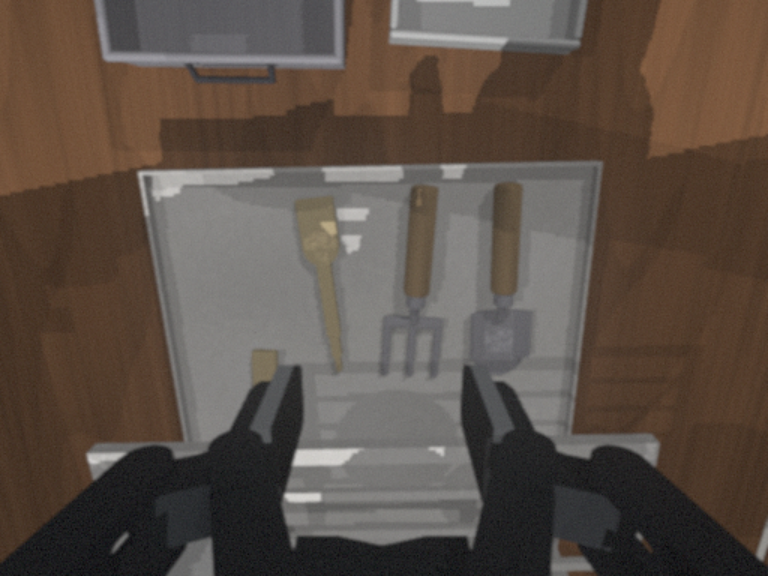

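The wrist view shows the handles at (508,185)–(505,295) and (425,188)–(416,295), the board marker from (317,200) to (338,370), the slim marker's near end at (264,350), and the tier edge along row 440.

```bash
python3 - <<'E'
from h import *
o=get_obs();K,T=cam('wrist',o)
def f(n,p,z):
    P=toplane(np.array(p)/1.5,z,K,T);d=P[1]-P[0];print(n,P.round(3).tolist(),'deg from -y toward +x',np.degrees(np.arctan2(d[0],-d[1])).round(1))
f('trowel',[[508,185],[505,295]],.046);f('fork',[[425,188],[416,295]],.046);f('board',[[317,200],[338,370]],.04);f('slim near',[[264,351],[264,380]],.04)
f('tier',[[92,446],[656,437]],.192)
K,T=cam('top')
for n,p,z in(('trough',[[173,297],[309,300],[305,394],[170,390]],.058),('dish',[[197,200],[305,206],[301,282],[191,276]],.034)):
    P=toplane(np.array(p)/1.5,z,K,T);print(n,P.round(3).tolist(),P.mean(0))
E
```

```text
trowel [[0.655, 0.001], [0.66, -0.104]] deg from -y toward +x 3.0
fork [[0.579, -0.001], [0.573, -0.104]] deg from -y toward +x -3.3
board [[0.48, -0.013], [0.495, -0.188]] deg from -y toward +x 4.7
slim near [[0.419, -0.167], [0.417, -0.2]] deg from -y toward +x -4.3
tier [[0.328, -0.17], [0.739, -0.163]] deg from -y toward +x 91.0
trough [[0.508, 0.378], [0.506, 0.098], [0.314, 0.101], [0.318, 0.375]] [0.41139288 0.23783974]
dish [[0.719, 0.346], [0.71, 0.115], [0.546, 0.118], [0.555, 0.35]] [0.63259658 0.23213228]
```

```bash
python3 -m crank '[{"offset":[-0.056,0.119,0.18],"twist":[0,0,-3]},{"offset":[-0.056,0.119,0.18],"twist":[0,0,-3]},{"offset":[-0.056,0.119,0.18],"twist":[0,0,-3]},{"offset":[-0.056,0.119,0.18],"twist":[0,0,-3]},{"offset":[-0.056,0.119,0.23],"twist":[0,0,-3]},{"offset":[-0.056,0.119,0.27],"twist":[0,0,-3]},{"offset":[-0.056,0.119,0.286],"twist":[0,0,-3]},{"offset":[-0.056,0.119,0.286],"twist":[0,0,-3]}]' 0.6 40 && python3 -m crank '[{"offset":[0,0,0],"twist":[0,0,0]},{"offset":[0,0,0],"twist":[0,0,0]},{"offset":[0,0,0],"twist":[0,0,0]},{"offset":[0,0,0],"twist":[0,0,0]}]' 0 40
```

```text
t: 4.55
tool_pos: [0.6584, -0.0868, 0.0327]
tool_rot: [-2.161, -2.278, 0.001]
contact_force: [0.1, -0.2, 0.7]
opening: 0.0515
grip_force: 0.0
t: 5.05
tool_pos: [0.6593, -0.087, 0.0341]
tool_rot: [2.162, 2.278, 0.001]
contact_force: [0.2, -0.1, -0.0]
opening: -0.0001
grip_force: 0.0
```

```bash
python3 - <<'E'
from h import *
o=get_obs();print(o['tool_pos'],o['opening'])
a=get_image('wrist');b=get_image('scene');cv2.imwrite('pics/w2.png',np.hstack([cv2.resize(a,(400,300)),b[150:,100:500][:300]])[:,:,::-1] if 0 else np.hstack([cv2.resize(a,(400,300)),cv2.resize(b[120:320,120:386],(400,300))])[:,:,::-1])
E
```

```text
[ 0.65934706 -0.08697753  0.03414036] -9.575278595920974e-05
```

View pics/w2.png

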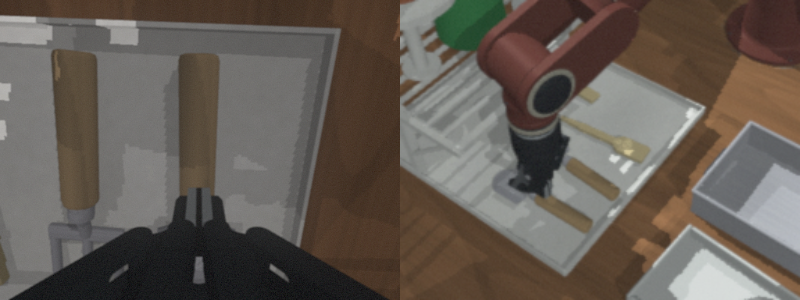

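The fingers closed on nothing, seemingly beyond or over the handle at (200,190). I'll open, rise and look again.

```bash
python3 -m crank '[{"offset":[0,0,0],"twist":[0,0,0]},{"offset":[0,0,0],"twist":[0,0,0]},{"offset":[0,0,0],"twist":[0,0,0]},{"offset":[0,0,-0.04],"twist":[0,0,0]},{"offset":[0,0,-0.08],"twist":[0,0,0]},{"offset":[0,0,-0.08],"twist":[0,0,0]}]' 0.7 40; python3 - <<'E'
from h import *
o=get_obs();print(o['tool_pos'],o['tool_rot'],o['opening'])
a=get_image('wrist');cv2.imwrite('pics/w3.png',a[:,:,::-1])
look('trowel','wrist',.04,o);look('garden_fork','wrist',.04,o)
E
```

```text
t: 5.9
tool_pos: [0.6622, -0.0877, 0.1189]
tool_rot: [2.157, 2.273, 0.007]
contact_force: [-1.0, 0.5, 0.6]
opening: 0.0597
grip_force: 0.0
[ 0.66215402 -0.08766902  0.11885117] [2.15704484 2.27342817 0.00684737] 0.0597360826295194
garden_fork wrist 0.79 n 7096 rect c [ 0.576 -0.099] wh [0.196 0.059] 86.2 ends [ 0.56  -0.197] [ 0.58 -0.  ] mean [ 0.572 -0.079]
```

View pics/w3.png

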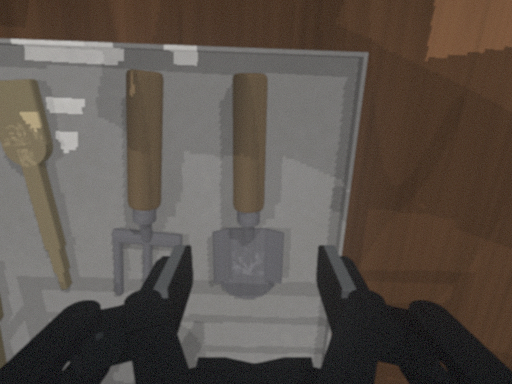

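The trowel lies untouched, handle (250,75)–(248,210). The fingertips show at (190,250) and (318,250), which puts the real tips about 25–35 mm short of the stated TCP, so the fingers closed above the handle. I'll go lower in stages and check the force.

```bash
python3 -m crank '[{"offset":[0,0,0.05],"twist":[0,0,0]},{"offset":[0,0,0.09],"twist":[0,0,0]},{"offset":[0,0,0.1],"twist":[0,0,0]},{"offset":[0,0,0.1],"twist":[0,0,0]}]' 0.6 40; python3 -m crank '[{"offset":[0,0,0.004],"twist":[0,0,0]},{"offset":[0,0,0.006],"twist":[0,0,0]}]';  python3 -m crank '[{"offset":[0,0,0],"twist":[0,0,0]},{"offset":[0,0,0],"twist":[0,0,0]},{"offset":[0,0,0],"twist":[0,0,0]},{"offset":[0,0,0],"twist":[0,0,0]}]' 0 40
```

```text
t: 6.55
tool_pos: [0.6582, -0.0867, 0.0123]
tool_rot: [-2.161, -2.277, 0.002]
contact_force: [0.5, -0.8, 0.5]
opening: 0.0512
grip_force: 0.0
t: 6.8
tool_pos: [0.6603, -0.0872, 0.0093]
tool_rot: [2.161, 2.277, 0.002]
contact_force: [0.4, 0.2, 0.0]
opening: 0.0512
grip_force: 0.0
t: 7.3
tool_pos: [0.6597, -0.0871, 0.0085]
tool_rot: [2.162, 2.278, 0.001]
contact_force: [-0.5, 0.3, 4.8]
opening: 0.0243
grip_force: 39.6
```

```bash
python3 -m crank '[{"offset":[0,0,0],"twist":[0,0,0]},{"offset":[0,0,0],"twist":[0,0,0]},{"offset":[0,0,0],"twist":[0,0,0]},{"offset":[0,0,0.003],"twist":[0,0,0]},{"offset":[0,0,0.003],"twist":[0,0,0]}]' 0.45 40;  python3 -m crank '[{"offset":[0,0,0.003],"twist":[0,0,0]},{"offset":[0,0,0.003],"twist":[0,0,0]}]'; python3 -m crank '[{"offset":[0,0,0],"twist":[0,0,0]},{"offset":[0,0,0],"twist":[0,0,0]},{"offset":[0,0,0],"twist":[0,0,0]},{"offset":[0,0,0],"twist":[0,0,0]}]' 0 40
```

```text
t: 7.92
tool_pos: [0.6586, -0.0868, 0.0039]
tool_rot: [-2.162, -2.278, 0.001]
contact_force: [0.5, -1.0, 0.0]
opening: 0.0385
grip_force: 0.0
t: 8.18
tool_pos: [0.6588, -0.0869, 0.0011]
tool_rot: [-2.162, -2.279, 0.001]
contact_force: [0.5, 0.2, 0.4]
opening: 0.0384
grip_force: 0.0
t: 8.68
tool_pos: [0.6592, -0.087, 0.0016]
tool_rot: [2.162, 2.279, 0.0]
contact_force: [0.9, -1.2, 0.1]
opening: 0.0246
grip_force: 39.3
```

```bash
python3 -m crank '[{"offset":[0,0,-0.02],"twist":[0,0,0]},{"offset":[0,0,-0.06],"twist":[0,0,0]},{"offset":[0.04,-0.02,-0.085],"twist":[0,0,1]},{"offset":[0.09,-0.05,-0.085],"twist":[0,0,3]},{"offset":[0.14,-0.075,-0.085],"twist":[0,0,3]},{"offset":[0.19,-0.1,-0.085],"twist":[0,0,3]},{"offset":[0.24,-0.13,-0.085],"twist":[0,0,3]},{"offset":[0.29,-0.155,-0.085],"twist":[0,0,3]},{"offset":[0.33,-0.175,-0.085],"twist":[0,0,3]},{"offset":[0.346,-0.185,-0.085],"twist":[0,0,3]},{"offset":[0.346,-0.185,-0.085],"twist":[0,0,3]}]' 0 60; python3 - <<'E'
from h import *
o=get_obs();print(o['tool_pos'],o['tool_rot'],o['opening'])
a=get_image('wrist');b=get_image('top')[100:300,60:327]
cv2.imwrite('pics/w4.png',np.hstack([cv2.resize(a,(400,300)),cv2.resize(b,(400,300))])[:,:,::-1])
E
```

```text
t: 10.05
tool_pos: [0.4559, 0.2494, 0.0871]
tool_rot: [2.219, 2.223, 0.001]
contact_force: [0.2, -1.0, -1.7]
opening: 0.0237
grip_force: 59.2
[0.4559139  0.24939202 0.08711229] [2.21857611e+00 2.22325570e+00 8.33019865e-04] 0.023733922171027676
```

View pics/w4.png

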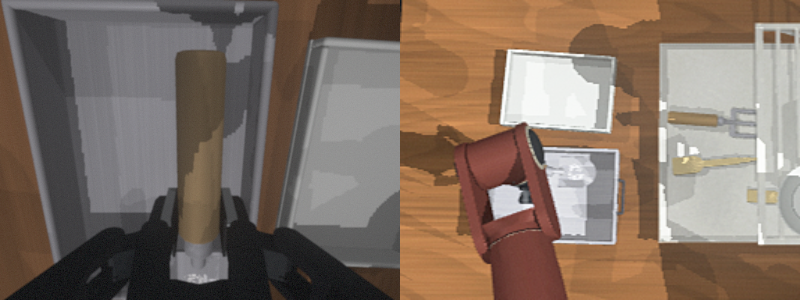

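The left half shows the trowel held level over the trough, with its right wall near (270,100). I'll shift 10 mm inward and lay it down.

```bash
python3 -m crank '[{"offset":[0,-0.01,0.03],"twist":[0,0,0]},{"offset":[0,-0.01,0.07],"twist":[0,0,0]},{"offset":[0,-0.01,0.095],"twist":[0,0,0]},{"offset":[0,-0.01,0.105],"twist":[0,0,0]},{"offset":[0,-0.01,0.109],"twist":[0,0,0]},{"offset":[0,-0.01,0.109],"twist":[0,0,0]}]'; python3 -m crank '[{"offset":[0,0,0],"twist":[0,0,0]},{"offset":[0,0,0],"twist":[0,0,0]},{"offset":[0,0,0],"twist":[0,0,0]},{"offset":[0,0,-0.02],"twist":[0,0,0]},{"offset":[0,0,-0.06],"twist":[0,0,0]},{"offset":[0,0,-0.11],"twist":[0,0,0]},{"offset":[0,0,-0.11],"twist":[0,0,0]}]' 0.45
```

```text
t: 10.9
tool_pos: [0.4472, 0.2489, -0.0216]
tool_rot: [2.221, 2.22, 0.002]
contact_force: [1.2, 0.1, -1.3]
opening: 0.0234
grip_force: 59.2
t: 11.78
tool_pos: [0.4499, 0.2504, 0.0932]
tool_rot: [2.218, 2.219, 0.015]
contact_force: [-0.6, -0.5, 0.5]
opening: 0.0387
grip_force: 0.0
```

```bash
python3 -m crank '[{"offset":[-0.05,0.02,0],"twist":[0,0,0]},{"offset":[-0.337,0.128,0],"twist":[0,0,3.3]},{"offset":[-0.337,0.128,0],"twist":[0,0,3.3]},{"offset":[-0.337,0.128,0],"twist":[0,0,3.3]},{"offset":[-0.337,0.128,0],"twist":[0,0,3.3]},{"offset":[-0.337,0.128,0],"twist":[0,0,3.3]},{"offset":[-0.337,0.128,0],"twist":[0,0,3.3]},{"offset":[-0.337,0.128,0.03],"twist":[0,0,3.3]},{"offset":[-0.337,0.128,0.065],"twist":[0,0,3.3]},{"offset":[-0.337,0.128,0.086],"twist":[0,0,3.3]},{"offset":[-0.337,0.128,0.086],"twist":[0,0,3.3]}]' 0.6 60; python3 -m crank '[{"offset":[0,0,0],"twist":[0,0,0]},{"offset":[0,0,0],"twist":[0,0,0]},{"offset":[0,0,0],"twist":[0,0,0]},{"offset":[0,0,0],"twist":[0,0,0]}]' 0 60
```

```text
t: 13.15
tool_pos: [0.572, -0.0868, -0.0009]
tool_rot: [-2.28, -2.155, 0.004]
contact_force: [-0.0, 0.2, 0.0]
opening: 0.0512
grip_force: 0.0
t: 13.65
tool_pos: [0.5758, -0.0884, 0.0035]
tool_rot: [2.282, 2.155, 0.003]
contact_force: [-0.1, 0.5, 7.0]
opening: 0.0241
grip_force: 59.6
```

```bash
python3 -m crank '[{"offset":[0,0,-0.02],"twist":[0,0,0]},{"offset":[0,0,-0.06],"twist":[0,0,0]},{"offset":[0.04,-0.03,-0.085],"twist":[0,0,-1]},{"offset":[0.09,-0.06,-0.085],"twist":[0,0,-3.3]},{"offset":[0.13,-0.09,-0.085],"twist":[0,0,-3.3]},{"offset":[0.18,-0.12,-0.085],"twist":[0,0,-3.3]},{"offset":[0.22,-0.15,-0.085],"twist":[0,0,-3.3]},{"offset":[0.27,-0.18,-0.085],"twist":[0,0,-3.3]},{"offset":[0.31,-0.205,-0.085],"twist":[0,0,-3.3]},{"offset":[0.325,-0.217,-0.085],"twist":[0,0,-3.3]},{"offset":[0.325,-0.217,-0.085],"twist":[0,0,-3.3]},{"offset":[0.325,-0.217,-0.05],"twist":[0,0,-3.3]},{"offset":[0.325,-0.217,-0.01],"twist":[0,0,-3.3]},{"offset":[0.325,-0.217,0.01],"twist":[0,0,-3.3]},{"offset":[0.325,-0.217,0.02],"twist":[0,0,-3.3]},{"offset":[0.325,-0.217,0.024],"twist":[0,0,-3.3]},{"offset":[0.325,-0.217,0.024],"twist":[0,0,-3.3]}]' 0 60; python3 -m crank '[{"offset":[0,0,0],"twist":[0,0,0]},{"offset":[0,0,0],"twist":[0,0,0]},{"offset":[0,0,0],"twist":[0,0,0]},{"offset":[0,0,-0.02],"twist":[0,0,0]},{"offset":[0,0,-0.06],"twist":[0,0,0]},{"offset":[0,0,-0.11],"twist":[0,0,0]},{"offset":[0,0,-0.11],"twist":[0,0,0]}]' 0.45
```

```text
t: 15.78
tool_pos: [0.3771, 0.2489, -0.0217]
tool_rot: [2.221, 2.221, 0.002]
contact_force: [-0.4, 0.8, -1.1]
opening: 0.024
grip_force: 59.4
t: 16.65
tool_pos: [0.3797, 0.2505, 0.0928]
tool_rot: [2.218, 2.219, 0.015]
contact_force: [0.2, -0.5, -0.1]
opening: 0.0386
grip_force: 0.0
```

```bash
python3 -m crank '[{"offset":[-0.05,0.02,0],"twist":[0,0,0]},{"offset":[-0.298,0.107,0],"twist":[0,0,-5]},{"offset":[-0.298,0.107,0],"twist":[0,0,-5]},{"offset":[-0.298,0.107,0],"twist":[0,0,-5]},{"offset":[-0.298,0.107,0],"twist":[0,0,-5]},{"offset":[-0.298,0.107,0],"twist":[0,0,-5]},{"offset":[-0.298,0.107,0],"twist":[0,0,-5]},{"offset":[-0.298,0.107,0.03],"twist":[0,0,-5]},{"offset":[-0.298,0.107,0.065],"twist":[0,0,-5]},{"offset":[-0.298,0.107,0.086],"twist":[0,0,-5]},{"offset":[-0.298,0.107,0.086],"twist":[0,0,-5]}]' 0.6 40; for i in 1 2 3; do python3 -m crank '[{"offset":[0,0,0.002],"twist":[0,0,0]},{"offset":[0,0,0.002],"twist":[0,0,0]}]' | grep -E "tool_pos|contact"; done
```

```text
t: 18.02
tool_pos: [0.4806, -0.0468, -0.0008]
tool_rot: [-2.116, -2.315, 0.004]
contact_force: [0.7, -0.0, -0.2]
opening: 0.0509
grip_force: 0.0
tool_pos: [0.4841, -0.0489, 0.0007]
contact_force: [-0.4, -0.3, 0.1]
tool_pos: [0.4835, -0.0492, -0.0022]
contact_force: [-0.0, 0.4, 0.1]
tool_pos: [0.4831, -0.0492, -0.0047]
contact_force: [-0.5, 0.9, -0.4]
```

```bash
python3 -m crank '[{"offset":[0,0,0],"twist":[0,0,0]},{"offset":[0,0,0],"twist":[0,0,0]},{"offset":[0,0,0],"twist":[0,0,0]},{"offset":[0,0,0],"twist":[0,0,0]}]' 0 40; python3 - <<'E'
from h import *
a=get_image('wrist');cv2.imwrite('pics/w5.png',a[:,:,::-1])
E
```

```text
t: 19.27
tool_pos: [0.4848, -0.0496, -0.0026]
tool_rot: [2.121, 2.315, 0.002]
contact_force: [-0.4, 0.5, 7.7]
opening: 0.0349
grip_force: 43.9
```

View pics/w5.png

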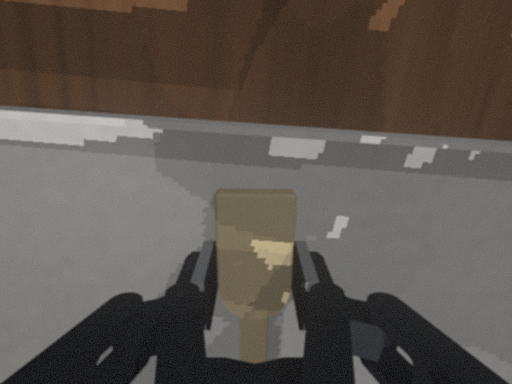

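Board marker is gripped squarely across its board (216–296, row 240). Carrying it to the dish.

```bash
python3 -m crank '[{"offset":[0,0,-0.02],"twist":[0,0,0]},{"offset":[0,0,-0.06],"twist":[0,0,0]},{"offset":[0.04,0.03,-0.075],"twist":[0,0,2]},{"offset":[0.09,0.06,-0.075],"twist":[0,0,5]},{"offset":[0.13,0.09,-0.075],"twist":[0,0,7]},{"offset":[0.18,0.12,-0.075],"twist":[0,0,7]},{"offset":[0.22,0.145,-0.075],"twist":[0,0,7]},{"offset":[0.26,0.175,-0.075],"twist":[0,0,7]},{"offset":[0.3,0.195,-0.075],"twist":[0,0,7]},{"offset":[0.317,0.206,-0.075],"twist":[0,0,7]},{"offset":[0.317,0.206,-0.075],"twist":[0,0,7]},{"offset":[0.317,0.206,-0.04],"twist":[0,0,7]},{"offset":[0.317,0.206,-0.01],"twist":[0,0,7]},{"offset":[0.317,0.206,0.01],"twist":[0,0,7]},{"offset":[0.317,0.206,0.018],"twist":[0,0,7]},{"offset":[0.317,0.206,0.021],"twist":[0,0,7]},{"offset":[0.317,0.206,0.021],"twist":[0,0,7]}]' 0 40; python3 -m crank '[{"offset":[0,0,0],"twist":[0,0,0]},{"offset":[0,0,0],"twist":[0,0,0]},{"offset":[0,0,0],"twist":[0,0,0]},{"offset":[0,0,-0.02],"twist":[0,0,0]},{"offset":[0,0,-0.06],"twist":[0,0,0]},{"offset":[0,0,-0.11],"twist":[0,0,0]},{"offset":[0,0,-0.15],"twist":[0,0,0]},{"offset":[0,0,-0.15],"twist":[0,0,0]}]' 0.55; python3 - <<'E'
from h import *
a=get_image('top');b=get_image('wrist')
cv2.imwrite('pics/w6.png',np.hstack([cv2.resize(b,(400,300)),cv2.resize(a[100:300,60:327],(400,300))])[:,:,::-1])
E
```

```text
t: 21.45
tool_pos: [0.6616, 0.2848, -0.0243]
tool_rot: [2.259, 2.182, 0.002]
contact_force: [-0.3, 0.2, -0.0]
opening: 0.0345
grip_force: 40.1
t: 22.45
tool_pos: [0.6644, 0.2858, 0.1325]
tool_rot: [2.256, 2.179, 0.016]
contact_force: [0.3, -0.7, 0.4]
opening: 0.0468
grip_force: 0.0
```

View pics/w6.png

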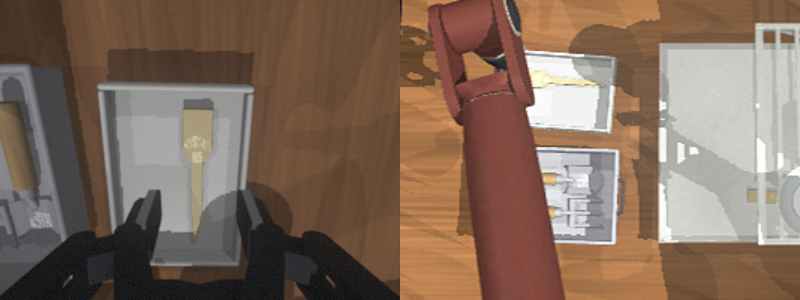

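The board marker lies flat in the dish (197,150), and both tools are in the trough (right half, 570,180 and 570,213). Now the slim marker, with the hand tilted 40°.

```bash
python3 -m crank '[{"offset":[-0.415,-0.226,-0.006],"twist":[0,0,0]},{"offset":[-0.415,-0.226,-0.006],"twist":[0,0,0]},{"offset":[-0.415,-0.226,-0.006],"twist":[0,0,0]},{"offset":[-0.415,-0.226,-0.006],"twist":[0,0,0]},{"offset":[-0.415,-0.226,-0.006],"twist":[0,-10,0]},{"offset":[-0.415,-0.226,-0.006],"twist":[0,-20,0]},{"offset":[-0.415,-0.226,-0.006],"twist":[0,-30,0]},{"offset":[-0.415,-0.226,-0.006],"twist":[0,-40,0]},{"offset":[-0.415,-0.226,-0.006],"twist":[0,-40,0]},{"offset":[-0.415,-0.226,-0.006],"twist":[0,-40,0]},{"offset":[-0.415,-0.226,-0.006],"twist":[0,-40,0]},{"offset":[-0.415,-0.226,-0.006],"twist":[0,-40,0]}]' 0.55 40; python3 - <<'E'
from h import *
o=get_obs();M=R.from_rotvec(o['tool_rot']).as_matrix();print(o['tool_pos'].round(4),M.round(3).tolist(),np.round(o['q'],2))
a=get_image('wrist');cv2.imwrite('pics/w7.png',a[:,:,::-1])
look('slim_marker','wrist',.04,o);look('middle_tier','wrist',.18,o)
E
```

```text
t: 24.05
tool_pos: [0.4215, -0.1222, 0.1313]
tool_rot: [1.853, 1.788, -0.672]
contact_force: [0.1, -0.3, 0.0]
opening: 0.0469
grip_force: 0.0
[ 0.4215 -0.1222  0.1313] [[0.028, 0.999, -0.021], [0.766, -0.035, -0.642], [-0.642, 0.002, -0.767]] [ 0.01 -0.29  2.17 -0.72  1.36  0.23]
slim_marker wrist 0.6 n 1654 rect c [ 0.414 -0.25 ] wh [0.184 0.025] 87.9 ends [ 0.41  -0.342] [ 0.418 -0.158] mean [ 0.416 -0.213]
middle_tier wrist 0.69 n 4703 rect c [ 0.613 -0.355] wh [0.319 0.632] 69.8 ends [ 0.925 -0.433] [ 0.336 -0.203] mean [ 0.481 -0.259]
```

View pics/w7.png

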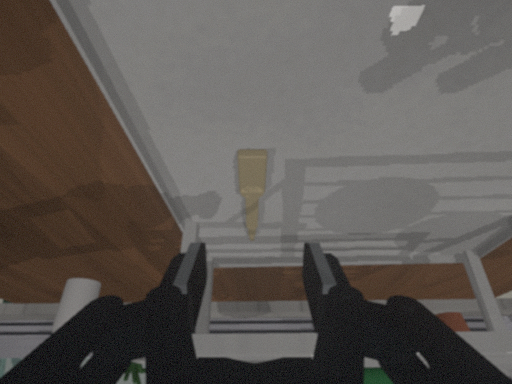

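Slim marker fully visible, board (252,150)–(252,190), point (250,240), centred between the fingers. Advancing along the tool axis.

```bash
python3 -m crank '[{"offset":[0,-0.002,0.03],"twist":[0,0,0]},{"offset":[0,-0.002,0.06],"twist":[0,0,0]},{"offset":[0,-0.002,0.09],"twist":[0,0,0]},{"offset":[0,-0.002,0.12],"twist":[0,0,0]},{"offset":[0,-0.002,0.135],"twist":[0,0,0]},{"offset":[0,-0.002,0.135],"twist":[0,0,0]}]'; python3 -m crank '[{"offset":[0,0,0.008],"twist":[0,0,0]},{"offset":[0,0,0.014],"twist":[0,0,0]},{"offset":[0,0,0.014],"twist":[0,0,0]}]';  python3 -m crank '[{"offset":[0,0,0],"twist":[0,0,0]},{"offset":[0,0,0],"twist":[0,0,0]},{"offset":[0,0,0],"twist":[0,0,0]},{"offset":[0,0,0],"twist":[0,0,0]}]' 0 30
```

```text
t: 24.95
tool_pos: [0.4148, -0.2091, 0.0265]
tool_rot: [1.854, 1.789, -0.676]
contact_force: [-0.8, 0.0, 1.9]
opening: 0.047
grip_force: 0.0
t: 25.32
tool_pos: [0.4151, -0.2179, 0.0162]
tool_rot: [1.852, 1.789, -0.674]
contact_force: [-0.2, -0.1, 0.8]
opening: 0.0469
grip_force: 0.0
t: 25.82
tool_pos: [0.4155, -0.2179, 0.0168]
tool_rot: [1.852, 1.788, -0.674]
contact_force: [-0.2, 1.9, 2.9]
opening: 0.0235
grip_force: 29.6
```

```bash
python3 -m crank '[{"offset":[0.014,0,-0.0135],"twist":[0,0,0]},{"offset":[0.034,0,-0.03],"twist":[0,0,0]},{"offset":[0.054,0,-0.047],"twist":[0,0,0]},{"offset":[0.074,0,-0.064],"twist":[0,0,0]},{"offset":[0.091,0,-0.078],"twist":[0,0,0]},{"offset":[0.091,0,-0.078],"twist":[0,0,0]}]'; python3 -m crank '[{"offset":[0,0,0],"twist":[0,0,0]},{"offset":[0,0,0],"twist":[0,0,0]},{"offset":[0,0,0],"twist":[0,0,0]},{"offset":[0,0,-0.04],"twist":[0,0,0]},{"offset":[0,0,-0.09],"twist":[0,0,0]},{"offset":[0,0,-0.13],"twist":[0,0,0]},{"offset":[0,0,-0.13],"twist":[0,10,0]},{"offset":[0,0,-0.13],"twist":[0,20,0]},{"offset":[0,0,-0.13],"twist":[0,30,0]},{"offset":[0,0,-0.13],"twist":[0,40,0]},{"offset":[0,0,-0.13],"twist":[0,40,0]},{"offset":[0,0,-0.13],"twist":[0,40,0]}]' 0.55; python3 - <<'E'
from h import *
o=get_obs();M=R.from_rotvec(o['tool_rot']).as_matrix();print(o['tool_pos'].round(4),M.round(3).tolist())
a=get_image('wrist');get_image('scene');cv2.imwrite('pics/w8.png',a[:,:,::-1])
look('slim_marker','wrist',.04,o);look('slim_marker','scene',.04)
E
```

```text
t: 26.58
tool_pos: [0.4195, -0.0973, 0.0174]
tool_rot: [1.85, 1.791, -0.674]
contact_force: [0.3, 0.4, -0.5]
opening: 0.0237
grip_force: 29.4
t: 28.08
tool_pos: [0.4219, -0.0148, 0.1168]
tool_rot: [2.26, 2.182, -0.002]
contact_force: [0.1, -0.3, -0.3]
opening: 0.0469
grip_force: 0.0
[ 0.4219 -0.0148  0.1168] [[0.035, 0.999, -0.001], [0.999, -0.035, -0.001], [-0.001, -0.001, -1.0]]
slim_marker wrist 0.63 n 3086 rect c [ 0.419 -0.119] wh [0.148 0.026] 88.4 ends [ 0.416 -0.193] [ 0.421 -0.045] mean [ 0.419 -0.103]
slim_marker scene 0.6 n 423 rect c [ 0.424 -0.136] wh [0.177 0.034] 84.8 ends [ 0.424 -0.224] [ 0.43  -0.047] mean [ 0.427 -0.123]
```

```bash
python3 -m crank '[{"offset":[-0.05,0,0.02],"twist":[0,0,0]},{"offset":[-0.072,0,0.05],"twist":[0,0,0]},{"offset":[-0.072,0,0.09],"twist":[0,0,0]},{"offset":[-0.072,0,0.112],"twist":[0,0,0]},{"offset":[-0.072,0,0.119],"twist":[0,0,0]},{"offset":[-0.072,0,0.119],"twist":[0,0,0]}]' 0.55; python3 -m crank '[{"offset":[0,0,0],"twist":[0,0,0]},{"offset":[0,0,0],"twist":[0,0,0]},{"offset":[0,0,0],"twist":[0,0,0]},{"offset":[0,0,0],"twist":[0,0,0]}]' 0 40
```

```text
t: 29.02
tool_pos: [0.4199, -0.0861, -0.0017]
tool_rot: [-2.258, -2.184, 0.001]
contact_force: [-0.4, -0.0, 0.4]
opening: 0.0472
grip_force: 0.0
t: 29.52
tool_pos: [0.4211, -0.087, -0.0002]
tool_rot: [2.258, 2.181, 0.002]
contact_force: [-1.0, 1.0, 6.9]
opening: 0.0245
grip_force: 40.6
```

```bash
python3 -m crank '[{"offset":[0,0,-0.02],"twist":[0,0,0]},{"offset":[0,0,-0.06],"twist":[0,0,0]},{"offset":[0.04,0.018,-0.08],"twist":[0,0,0]},{"offset":[0.09,0.04,-0.08],"twist":[0,0,0]},{"offset":[0.14,0.062,-0.08],"twist":[0,0,0]},{"offset":[0.19,0.084,-0.08],"twist":[0,0,0]},{"offset":[0.24,0.106,-0.08],"twist":[0,0,0]},{"offset":[0.29,0.128,-0.08],"twist":[0,0,0]},{"offset":[0.34,0.15,-0.08],"twist":[0,0,0]},{"offset":[0.373,0.164,-0.08],"twist":[0,0,0]},{"offset":[0.373,0.164,-0.08],"twist":[0,0,0]},{"offset":[0.373,0.164,-0.04],"twist":[0,0,0]},{"offset":[0.373,0.164,-0.01],"twist":[0,0,0]},{"offset":[0.373,0.164,0.01],"twist":[0,0,0]},{"offset":[0.373,0.164,0.018],"twist":[0,0,0]},{"offset":[0.373,0.164,0.021],"twist":[0,0,0]},{"offset":[0.373,0.164,0.021],"twist":[0,0,0]}]' 0 40; python3 -m crank '[{"offset":[0,0,0],"twist":[0,0,0]},{"offset":[0,0,0],"twist":[0,0,0]},{"offset":[0,0,0],"twist":[0,0,0]},{"offset":[0,0,-0.02],"twist":[0,0,0]},{"offset":[0,0,-0.06],"twist":[0,0,0]},{"offset":[0,0,-0.11],"twist":[0,0,0]},{"offset":[0.06,-0.06,-0.16],"twist":[0,0,0]},{"offset":[0.1,-0.1,-0.2],"twist":[0,0,0]},{"offset":[0.1,-0.1,-0.2],"twist":[0,0,0]}]' 0.42; python3 - <<'E'
from h import *
a=get_image('wrist');b=get_image('scene')
cv2.imwrite('pics/w9.png',np.hstack([cv2.resize(a,(400,300)),cv2.resize(b[180:384,230:502],(400,300))])[:,:,::-1])
for n in('trowel','garden_fork'):look(n,'scene',.01)
for n in('board_marker','slim_marker'):look(n,'scene',.017)
E
```

```text
t: 31.65
tool_pos: [0.5975, 0.2807, -0.0216]
tool_rot: [2.259, 2.182, 0.003]
contact_force: [0.1, -0.6, 0.1]
opening: 0.0251
grip_force: 39.9
t: 32.78
tool_pos: [0.4995, 0.3858, 0.1814]
tool_rot: [2.258, 2.183, 0.007]
contact_force: [0.5, 0.9, -0.4]
opening: 0.0356
grip_force: 0.0
trowel scene 0.71 n 985 rect c [0.451 0.237] wh [0.197 0.056] 84.0 ends [0.447 0.139] [0.449 0.336] mean [0.448 0.232]
trowel scene 0.37 n 2460 rect c [ 0.295 -0.644] wh [0.448 0.16 ] 46.8 ends [ 0.141 -0.809] [ 0.443 -0.476] mean [ 0.319 -0.612]
garden_fork scene 0.67 n 791 rect c [0.381 0.237] wh [0.062 0.197] 1.6 ends [0.383 0.139] [0.374 0.335] mean [0.378 0.243]
garden_fork scene 0.67 n 1326 rect c [ 0.219 -0.461] wh [0.177 0.177] 80.2 ends [ 0.159 -0.526] [ 0.283 -0.395] mean [ 0.223 -0.459]
board_marker scene 0.69 n 823 rect c [0.664 0.234] wh [0.175 0.04 ] 85.8 ends [0.66  0.147] [0.67  0.322] mean [0.666 0.259]
slim_marker scene 0.81 n 634 rect c [0.6   0.233] wh [0.17  0.028] 86.0 ends [0.598 0.148] [0.605 0.318] mean [0.602 0.245]
```

View pics/w9.png

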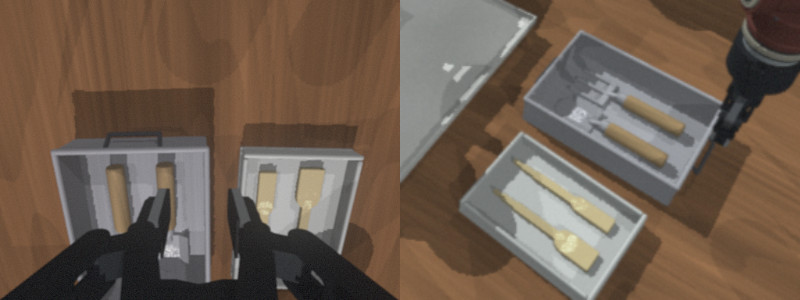

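All four things lie flat in their trays: the tools in the trough at (640,130), the markers in the dish at (555,215). The arm is clear.

```bash
python3 -c "
from station import *
print(finish_job())"
```

```text
the job is handed in; nothing more can be done
None
```

I handed the job in at about 33 s: the last pictures show the trowel and fork lying flat in the trough and both markers flat in the dish, but the hand-in returned no verdict.

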